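# Eject a plug-in module from its bench dock

### The arm

A 7-joint arm with a two-finger parallel gripper is mounted at the origin on the work surface. World frame = base frame: x ahead of the robot, y to its left, z up, the work surface at z = 0. Lengths are in m, angles in rad, forces in N, time in s.
With the tool pointing down it reaches from about 0.4 to 0.875 m from the base axis. Payload 19.3 kg.
Tool frame: the origin (TCP) lies between the finger pads; the fingertips stand 17 mm ahead of it and the grasp point (between the pads) lies 2 mm behind it (bot.finger_overhang is the distance from the TCP to the fingertips, in m); z points along the fingers, y is the line along which they close (so a half turn about z gives the same grasp; the last joint's range is limited). The gripper opens to 85 mm and grips with 20 to 120 N. Pads are 22 mm wide; open, the fingers measure 114 mm over their backs; the gripper's body (76 mm by 85 mm) begins 54 mm behind the grasp point. The pads swing forward as they close: fully open they stand 13 mm farther back than shut.
Start: joints at [1.104, 0.521, -0.036, 1.599, 0.021, 1.021, -0.113], TCP at [0.242, -0.576, 0.248] pointing down, gripper open.
Joint ranges: [-2.91, 2.91], [-0.3, 2.13], [-1.5, 1.42], [0.17, 2.43], [-1.26, 4.41], [0.16, 1.93], [-2.52, 2.52]. Speed limits (rad/s): [1.89, 1.89, 2.39, 2.39, 3.01, 3.01, 3.01].

### API

Orientations are given as [roll, pitch, yaw] about the fixed x, y, z axes, in that order (R = Rz(yaw) Ry(pitch) Rx(roll)).
In Python, from workcell import observe, grab_frame, bot gives the robot as it stands.
- The arm moves only by the shell command python3 -m crank 'ROWS' [FORCE]. ROWS is a JSON object of lists of equal length, an entry for each row: "linear": the shift along the world's x, y, z each as a share of 0.25 m, from -1 to 1, a list of three; "delta_rot": the turn, a rotation vector about the world's x, y, z each as a share of 30 degrees, from -1 to 1, a list of three; "fingers": the opening, from -1 (shut) to 1 (fully open). In form: {"linear": [[dx, dy, dz], ...], "delta_rot": [[rx, ry, rz], ...], "fingers": [fingers, ...]}. A call has 1 to 5 rows; each row is the pose to reach, as a shift and turn from the pose commanded when the call began; what a row does not reach only later rows make up. A row lasts 1/10 s, in which the tool goes at most 50 mm and 8.59 degrees, less where a joint would pass 70% of its speed; a pose out of reach is approached as far as the arm can. A call with a number of a shift or a turn outside -1 to 1 is refused whole. A call with a gripper value outside its range is refused whole. The fingers move at their own pace and stop on an object; FORCE is the grip in N (left out, the last holds). Time passes only in rows, so rows that repeat a pose let the fingers close. It gives the time, the measured TCP pose, the force, the opening and the grip force at its end, in the units of the state.
- observe(): the state, without advancing time (a new reading comes with each control period).
- grab_frame(name): name is "scene" or "top"; returns a dict with "image" (420x560x3 uint8, red, green, blue), "mtx" (3x3 intrinsics, pixels), "k1" (the pictures are not rectified: a ray, as slopes to the right and down, at radius r is drawn at 1 + k1 r^2 times it, then the intrinsics apply), "xyz" and "orientation" of the camera in the world. Camera axes: x right, y down, z forward; pixel columns grow to the right and rows downward; lengths in m; the calibration is good to about 2 mm. A picture is of the moment at which its call begins. There is no depth.
- bot.job_done(): hands the job in; it is judged then, once.
The state is a dict: "clock": time; "qpos": joint angles; "qd": joint speeds; "joint_efforts": joint torques, N m; "position": TCP position; "tool_rot": TCP orientation; "force": force on the tool from outside, world axes, zero at the start; "moment": the same for the moment, N m; "grip_width": finger opening in m; "finger_force": force on a finger pad.
Only numpy, scipy, OpenCV 4.12 (cv2) and the standard library are available. Lean on these libraries where they do the work, as an engineer would, in place of code of your own. Each camera call takes 0.05 s, during which the arm holds its last target. There are 200 camera calls.

### The job

Eject the blue module from its dock: with the fingertips press the red pad, at the raised end of the dock's rocker, down until you feel it settle on its rubber stop, and keep about 15 N on it there for half a second, never more than 25 N, so that the rocker's other end tips up and raises the module. Then draw the module out and stand it upright inside the empty grey tray, setting it down gently. Leave the other things on the bench where they are.

Things in the scene. Friction and masses are not known exactly. Their poses are not given: they have to be found in the camera images.
- dock: White and grey dock fixed to the bench, base plate 92 x 236 mm. Origin: on the bench under the rocker's pivot (axis along the dock's x, 45 mm up); z up. At y +78 mm stands the white well holding the module; at y about -100 mm is the rocker's red pad, with the shrouded rubber stop under it.
- rocker: Dark steel rocker; origin on the pivot axis, x along it. Its pad end (dock's -y) starts raised; pushing it down lifts its toe under the module. The pivot is stiff: free travel takes 3 to 9 N on the pad, and it stays where left. The stop comes after 19 to 40 mm of pad descent, differing from dock to dock: its height cannot be read off, only felt. Beyond it the force climbs about 10 N per mm.
- pad (a point): Centre of the top face of the red pad (36 mm along the dock's x, 40 mm along y, 6 mm thick), about 67 mm above the bench at the start; it goes down nearly vertically (under 4 mm sideways), tilted by at most 0.25 rad.
- module: Blue plug-in module, a box 40 mm (its x) by 30 mm (its y) by 75 mm (its z, up), 0.17 to 0.33 kg. Origin: centre of its underside. Docked, its axes are the dock's, its underside is 22 mm above the bench and its top is flush with the well's collar, so it cannot be gripped until raised (then 13 to 28 mm proud). Then grip its 40 mm width (across x), fingertips just above the collar.
- well (a point): Centre of the well's mouth at its flat collar top, 97 mm above the bench. The well is 59 mm (x) by 44 mm (y) outside, walls 5.5 to 8 mm, with about 1.5 mm of play round the module.
- module_top (a point): Centre of the module's top face, 75 mm above its origin.
- tray: Empty open grey tray, fixed to the bench: 120 mm (x) by 140 mm (y), 30 mm high, walls and floor 5 mm thick. Origin: centre of its underside, on the bench.
- jar: Small jar with an orange cap, 40 mm across, 60 mm high, standing near the dock; leave alone. Origin: centre of its underside.
- spool: Yellow wire spool, 50 mm across, 40 mm high; leave alone. Origin: centre of its underside.
- adapter: Black mains adapter block, 45 x 60 x 32 mm; leave alone. Origin: centre of its underside.
- screwdriver: Screwdriver 170 mm long with an orange handle, lying near the tray; leave alone. Origin: under its middle, on the bench.

How it is judged:
On the way, in this order (a step that is already met when the one before it is completed fails the run):
1. the pad is pressed onto its stop: at least 12 N on the rocker, kept up for 0.3 s, with the module raised at least 11 mm (contact force between the fingers and rocker above 12 N and z of module in the frame of dock above 0.033 m), for 0.3 s.
2. the module is drawn clear of the dock (z of module in the frame of dock above 0.1 m), for 0.1 s.
At the end, for the whole second after the job is handed in: The module stands upright (within 0.1 rad) on the tray's floor (underside less than 12 mm above the bench), its centre within 40 mm (x) and 50 mm (y) of the tray's centre, at rest and let go (x of module in the frame of tray between -0.04 and 0.04 m and y of module in the frame of tray between -0.05 and 0.05 m and z of module in the frame of tray below 0.012 m and angle between module's own z axis and vertical below 0.1 rad and linear speed of module below 0.02 m/s and contact force between the fingers and module below 0.1 N); the robot touches nothing.
It fails at once if the rocker is pressed with more than 25 N (contact force between any of the fingers, the arm and rocker above 25 N).
It fails at once if the module is set down on the tray harder than 60 N or dropped (contact force between module and tray above 60 N).
It fails at once if a bystander is moved by more than 15 mm (distance of any of jar, spool, adapter, screwdriver from where it was at the start of the episode above 0.015 m).
It also fails if it takes over 72 s, if anything falls off the work surface, if the arm or the gripper's body presses on something with over 40 N, if the wrist force passes 120 N, or if a joint passes its speed limit or range.

## Working session

There is one attempt and no reset: what is moved stays moved. The work goes in short steps, Python scripts to look and compute and a shell command to move; the robot and the scene stay as the last step left them, time stands still between calls to the robot, and variables do not carry over. Pictures are saved under pics/ and viewed, at most 10 in all, crops included, and the job is handed in when it is done.

```bash
mkdir -p pics; python3 - <<'E'
from workcell import observe, grab_frame, bot
import cv2
s=observe();print({k:s[k] for k in('clock','position','tool_rot','force','grip_width')})
for n in('scene','top'):
    f=grab_frame(n);cv2.imwrite(f'pics/{n}0.png',f['image'][:,:,::-1]);print(n,f['mtx'],f['k1'],f['xyz'],f['orientation'])
E
```

```text
{'clock': 0.0, 'position': array([ 0.24137449, -0.57617135,  0.24772589]), 'tool_rot': array([-3.14045959e+00,  9.81544976e-05,  3.96806859e-01]), 'force': array([-0.56017546, -0.7882213 ,  0.66765376]), 'grip_width': 0.08531832362202406}
scene [[403.60858434   0.         283.99700549]
 [  0.         403.60858434 198.92085955]
 [  0.           0.           1.        ]] -0.012025111287084438 [0.85644122 0.40178815 0.83759293] [-2.55134261  0.01045848  2.46627914]
top [[507.50166939   0.         278.63282646]
 [  0.         507.50166939 214.43293819]
 [  0.           0.           1.        ]] -0.03660032428156717 [ 0.48891488 -0.01908995  1.16923716] [-3.06930522  0.02172118 -1.59902666]
```

View pics/scene0.png

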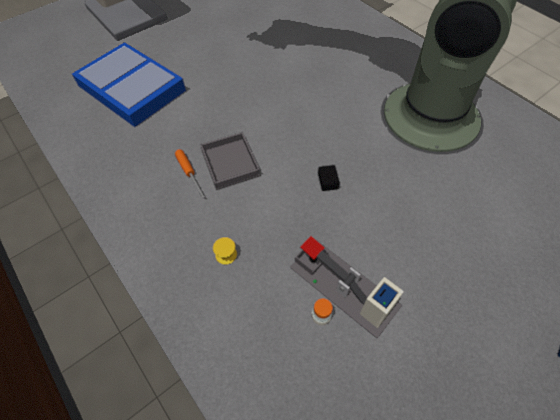

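View pics/top0.png

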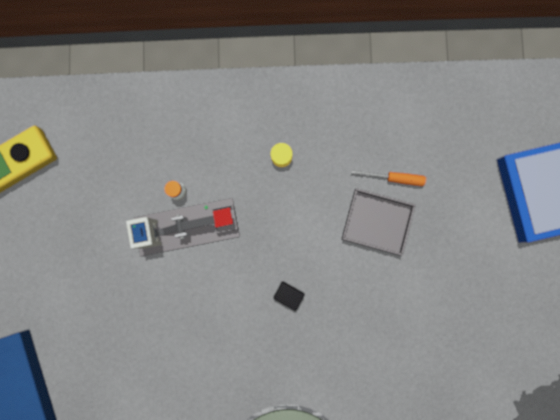

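The scene view shows the dock (pad ~(312,248), module ~(384,294)), with the tray at (231,160). In the top view the red pad is at (223,217), the module at (139,233), the tray at (378,222) and the jar at (174,189). Next I'll turn these into world positions.

```bash
cat > h.py <<'E'
import numpy as np, cv2
from scipy.spatial.transform import Rotation as R
from workcell import observe, grab_frame, bot
def ray(f,uv):
    m=f['mtx']; d=(np.array(uv,float)-m[:2,2])/[m[0,0],m[1,1]]; s=d.copy()
    for _ in range(10): s=d/(1+f['k1']*(s@s))
    return R.from_euler('xyz',f['orientation']).as_matrix()@[*s,1]
def onplane(f,uv,z):
    r=ray(f,uv); o=np.array(f['xyz']); return o+r*(z-o[2])/r[2]
def cross(f,a,g,b):
    A=[]; y=[]
    p,q=np.array(f['xyz']),np.array(g['xyz']); r,s=ray(f,a),ray(g,b)
    t=np.linalg.lstsq(np.c_[r,-s],q-p,rcond=None)[0]
    P,Q=p+t[0]*r,q+t[1]*s
    return (P+Q)/2,np.linalg.norm(P-Q)
def blobs(img,lo,hi,roi):
    x0,y0,x1,y1=roi; h=cv2.cvtColor(img,cv2.COLOR_RGB2HSV); m=np.zeros(h.shape[:2],np.uint8)
    m[y0:y1,x0:x1]=cv2.inRange(h,np.array(lo),np.array(hi))[y0:y1,x0:x1]
    c=max(cv2.findContours(m,cv2.RETR_EXTERNAL,cv2.CHAIN_APPROX_NONE)[0],key=cv2.contourArea)
    return cv2.minAreaRect(c),cv2.contourArea(c)
E
cat > m.py <<'E'
from h import *
T,S=grab_frame('top'),grab_frame('scene')
def show(n,lo,hi,rt,rs,z):
    (a,aa),(b,ab)=blobs(T['image'],lo,hi,rt),blobs(S['image'],lo,hi,rs)
    print(n,'px',np.round(a[0],1),np.round(b[0],1),'top',onplane(T,a[0],z).round(4),'scene',onplane(S,b[0],z).round(4),'x',cross(T,a[0],S,b[0]))
    return a
show('pad',(0,150,60),(6,255,255),(200,195,245,240),(290,230,335,268),.067)
show('mod',(95,120,40),(125,255,255),(125,220,155,250),(365,275,405,312),.097)
a,_=blobs(T['image'],(0,0,175),(179,70,255),(120,205,165,255)); print('well',a,onplane(T,a[0],.097))
show('jar',(5,150,100),(18,255,255),(160,175,190,205),(305,290,340,320),.06)
E
python3 m.py; python3 - <<'E'
from h import *
T,S=grab_frame('top'),grab_frame('scene')
for n,im,(x0,x1,y0,y1) in(('a',T['image'],(110,250,180,260)),):
    cv2.imwrite('pics/c_top.png',cv2.resize(im[y0:y1,x0:x1],(700,400),interpolation=cv2.INTER_CUBIC)[:,:,::-1])
for p in((357,190),(414,208),(402,256),(343,239)): print('tray',onplane(T,p,.03).round(4))
for p in((200,150),(243,134),(261,173),(217,187)): print('trayS',onplane(S,p,.03).round(4))
E
```

```text
pad px [222.3 216.9] [312.1 247.5] top [0.5676 0.1258 0.067 ] scene [0.5713 0.1284 0.067 ] x (array([0.56842449, 0.12630879, 0.06020437]), np.float64(0.0010015896324853696))
mod px [138.7 232.1] [384.9 295. ] top [0.5383 0.3014 0.097 ] scene [0.5409 0.3024 0.097 ] x (array([0.5387939 , 0.30222685, 0.09292266]), np.float64(0.0010304872879887145))
well ((138.22264099121094, 232.02076721191406), (28.25757598876953, 21.807476043701172), 79.3803482055664) [0.53854086 0.30241397 0.097     ]
jar px [173. 189.] [323. 308.] top [0.6333 0.2349 0.06  ] scene [0.6388 0.2396 0.06  ] x (array([0.63516374, 0.23736442, 0.04806678]), np.float64(0.0008563510299172786))
tray [ 0.622  -0.1748  0.03  ]
tray [ 0.5775 -0.3011  0.03  ]
tray [ 0.4709 -0.2693  0.03  ]
tray [ 0.5127 -0.1392  0.03  ]
trayS [ 0.5995 -0.2861  0.03  ]
trayS [ 0.4787 -0.2607  0.03  ]
trayS [ 0.5206 -0.1237  0.03  ]
trayS [ 0.6308 -0.1575  0.03  ]
```

View pics/c_top.png

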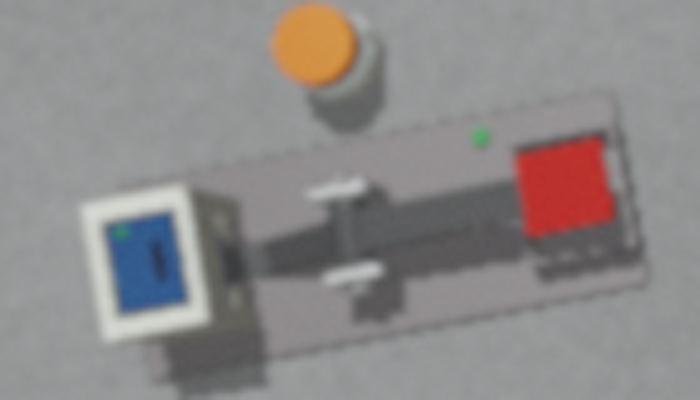

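The crop confirms the dock's layout: red pad at the right, module well at the left, jar well off to the side. The dock's yaw is about 0.17. I'll move along an arc to above the pad with the fingers shut and a tool yaw of about 1.74, so the fingers close along the dock's x.

```bash
python3 -m crank '{"linear":[[0.8,0.62,0],[0.8,0.62,0],[0.8,0.62,0],[0.8,0.62,0],[0.8,0.62,0]],"delta_rot":[[0,0,0.3],[0,0,0.55],[0,0,0.8],[0,0,1],[0,0,1]],"fingers":[-1,-1,-1,-1,-1]}' 40
python3 -m crank '{"linear":[[0.4,0.88,0],[0.4,0.88,0],[0.4,0.88,0],[0.4,0.88,0],[0.4,0.88,0]],"delta_rot":[[0,0,0.3],[0,0,0.55],[0,0,0.8],[0,0,1],[0,0,1]],"fingers":[-1,-1,-1,-1,-1]}'
python3 -m crank '{"linear":[[0.11,0.92,0],[0.11,0.92,0],[0.11,0.92,0],[0.11,0.92,0],[0.11,0.92,0]],"delta_rot":[[0,0,0.2],[0,0,0.4],[0,0,0.567],[0,0,0.567],[0,0,0.567]],"fingers":[-1,-1,-1,-1,-1]}'
python3 -c "
from h import *
s=observe();print(s['clock'],s['position'],s['tool_rot'],s['qpos'],s['force'],bot.finger_overhang)"
```

```text
clock: 0.8
position: [0.4404, -0.422, 0.2484]
tool_rot: [3.141, -0.0, 0.924]
force: [0.2, -1.3, -0.4]
grip_width: 0.0119
finger_force: 0.0
clock: 1.3
position: [0.5399, -0.2007, 0.2484]
tool_rot: [3.141, -0.0, 1.449]
force: [1.0, -0.6, -0.0]
grip_width: 0.0002
finger_force: 0.0
clock: 1.8
position: [0.5665, 0.0306, 0.2485]
tool_rot: [3.141, -0.001, 1.744]
force: [-0.9, 0.4, -0.0]
grip_width: 0.0
finger_force: 0.0
1.8 [0.56650264 0.03055346 0.24846996] [ 3.14116842e+00 -9.87132110e-04  1.74380437e+00] [ 0.20329981  0.46657207 -0.49880804  1.73681708  0.25694051  1.00307748
 -0.21674977] [-0.893776    0.44144744 -0.01788303] 0.017
```

```bash
python3 -m crank '{"linear":[[0.012,0.2,0],[0.012,0.384,-0.1],[0.012,0.384,-0.3],[0.012,0.384,-0.5],[0.012,0.384,-0.564]],"delta_rot":[[0,0,0],[0,0,0],[0,0,0],[0,0,0],[0,0,0]],"fingers":[-1,-1,-1,-1,-1]}'
python3 - <<'E'
from h import *
S,T=grab_frame('scene'),grab_frame('top')
a=cv2.resize(S['image'][200:350,250:430],(400,333)); b=cv2.resize(T['image'][170:270,110:260],(400,267))
cv2.imwrite('pics/over.png',np.vstack([a,b])[:,:,::-1]); print(observe()['position'],observe()['force'])
E
```

```text
clock: 2.3
position: [0.5674, 0.1224, 0.1029]
tool_rot: [-3.136, 0.0, 1.742]
force: [0.9, -0.6, 0.6]
grip_width: 0.0002
finger_force: 0.0
[0.5681584  0.12250463 0.10474049] [-0.44600301  0.44812666  0.61221771]
```

View pics/over.png

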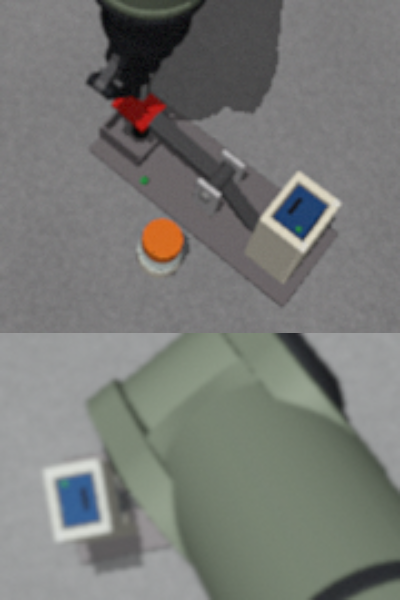

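The fingertips hang just above the red pad, roughly centred on it (scene crop (140,110)). I'll go down until contact.

```bash
python3 -m crank '{"linear":[[0,0.005,-0.01],[0,0.005,-0.02],[0,0.005,-0.03],[0,0.005,-0.04],[0,0.005,-0.05]],"delta_rot":[[0,0,0],[0,0,0],[0,0,0],[0,0,0],[0,0,0]],"fingers":[-1,-1,-1,-1,-1]}'
python3 -m crank '{"linear":[[0,0,-0.008],[0,0,-0.016],[0,0,-0.024],[0,0,-0.032],[0,0,-0.04]],"delta_rot":[[0,0,0],[0,0,0],[0,0,0],[0,0,0],[0,0,0]],"fingers":[-1,-1,-1,-1,-1]}'
python3 -m crank '{"linear":[[0,0,-0.006],[0,0,-0.012],[0,0,-0.018],[0,0,-0.024],[0,0,-0.03]],"delta_rot":[[0,0,0],[0,0,0],[0,0,0],[0,0,0],[0,0,0]],"fingers":[-1,-1,-1,-1,-1]}'
```

```text
clock: 2.9
position: [0.5698, 0.1239, 0.095]
tool_rot: [3.141, 0.0, 1.741]
force: [-1.1, 0.6, 0.3]
grip_width: 0.0003
finger_force: 0.0
clock: 3.4
position: [0.5696, 0.124, 0.0846]
tool_rot: [-3.142, -0.0, 1.741]
force: [0.1, 0.4, 2.7]
grip_width: 0.0003
finger_force: 0.9
clock: 3.9
position: [0.5698, 0.1237, 0.0774]
tool_rot: [3.141, 0.0, 1.741]
force: [-0.5, -3.0, 5.0]
grip_width: 0.0002
finger_force: 2.5
```

```bash
python3 -m crank '{"linear":[[0,0,-0.007],[0,0,-0.014],[0,0,-0.021],[0,0,-0.028],[0,0,-0.028]],"delta_rot":[[0,0,0],[0,0,0],[0,0,0],[0,0,0],[0,0,0]],"fingers":[-1,-1,-1,-1,-1]}'
python3 -m crank '{"linear":[[0,0,-0.002],[0,0,-0.004],[0,0,-0.005],[0,0,-0.005]],"delta_rot":[[0,0,0],[0,0,0],[0,0,0],[0,0,0]],"fingers":[-1,-1,-1,-1]}'
python3 -m crank '{"linear":[[0,0,-0.002],[0,0,-0.004],[0,0,-0.005],[0,0,-0.005]],"delta_rot":[[0,0,0],[0,0,0],[0,0,0],[0,0,0]],"fingers":[-1,-1,-1,-1]}'
```

```text
clock: 4.4
position: [0.5698, 0.1237, 0.0702]
tool_rot: [3.141, 0.0, 1.741]
force: [1.1, -0.5, 2.0]
grip_width: 0.0002
finger_force: 0.7
clock: 4.8
position: [0.5698, 0.1238, 0.0692]
tool_rot: [3.141, 0.0, 1.741]
force: [0.9, -3.6, 5.6]
grip_width: -0.0
finger_force: 2.4
clock: 5.2
position: [0.5698, 0.1237, 0.0679]
tool_rot: [3.141, 0.0, 1.741]
force: [0.8, -3.1, 4.5]
grip_width: -0.0
finger_force: 2.4
```

```bash
cat > ok.py <<'E'
from h import *
import sys
s=observe();print('z %.4f Fz %.1f'%(s['position'][2],s['force'][2]));sys.exit(s['force'][2]>8.5)
E
python3 -m crank '{"linear":[[0,0,-0.002],[0,0,-0.004],[0,0,-0.005],[0,0,-0.005]],"delta_rot":[[0,0,0],[0,0,0],[0,0,0],[0,0,0]],"fingers":[-1,-1,-1,-1]}' >/dev/null && python3 ok.py &&
python3 -m crank '{"linear":[[0,0,-0.002],[0,0,-0.004],[0,0,-0.005],[0,0,-0.005]],"delta_rot":[[0,0,0],[0,0,0],[0,0,0],[0,0,0]],"fingers":[-1,-1,-1,-1]}' >/dev/null && python3 ok.py &&
python3 -m crank '{"linear":[[0,0,-0.002],[0,0,-0.004],[0,0,-0.005],[0,0,-0.005]],"delta_rot":[[0,0,0],[0,0,0],[0,0,0],[0,0,0]],"fingers":[-1,-1,-1,-1]}' >/dev/null && python3 ok.py &&
python3 -m crank '{"linear":[[0,0,-0.002],[0,0,-0.004],[0,0,-0.005],[0,0,-0.005]],"delta_rot":[[0,0,0],[0,0,0],[0,0,0],[0,0,0]],"fingers":[-1,-1,-1,-1]}' >/dev/null && python3 ok.py &&
python3 -m crank '{"linear":[[0,0,-0.002],[0,0,-0.004],[0,0,-0.005],[0,0,-0.005]],"delta_rot":[[0,0,0],[0,0,0],[0,0,0],[0,0,0]],"fingers":[-1,-1,-1,-1]}' >/dev/null && python3 ok.py &&
python3 -m crank '{"linear":[[0,0,-0.002],[0,0,-0.004],[0,0,-0.005],[0,0,-0.005]],"delta_rot":[[0,0,0],[0,0,0],[0,0,0],[0,0,0]],"fingers":[-1,-1,-1,-1]}' >/dev/null && python3 ok.py
```

```text
z 0.0667 Fz 4.6False
```

```bash
sed -i "s/sys.exit(s\['force'\]\[2\]>8.5)/sys.exit(int(s['force'][2]>8.5))/" ok.py
python3 -m crank '{"linear":[[0,0,-0.002],[0,0,-0.004],[0,0,-0.005],[0,0,-0.005]],"delta_rot":[[0,0,0],[0,0,0],[0,0,0],[0,0,0]],"fingers":[-1,-1,-1,-1]}' >/dev/null && python3 ok.py &&
python3 -m crank '{"linear":[[0,0,-0.002],[0,0,-0.004],[0,0,-0.005],[0,0,-0.005]],"delta_rot":[[0,0,0],[0,0,0],[0,0,0],[0,0,0]],"fingers":[-1,-1,-1,-1]}' >/dev/null && python3 ok.py &&
python3 -m crank '{"linear":[[0,0,-0.002],[0,0,-0.004],[0,0,-0.005],[0,0,-0.005]],"delta_rot":[[0,0,0],[0,0,0],[0,0,0],[0,0,0]],"fingers":[-1,-1,-1,-1]}' >/dev/null && python3 ok.py &&
python3 -m crank '{"linear":[[0,0,-0.002],[0,0,-0.004],[0,0,-0.005],[0,0,-0.005]],"delta_rot":[[0,0,0],[0,0,0],[0,0,0],[0,0,0]],"fingers":[-1,-1,-1,-1]}' >/dev/null && python3 ok.py &&
python3 -m crank '{"linear":[[0,0,-0.002],[0,0,-0.004],[0,0,-0.005],[0,0,-0.005]],"delta_rot":[[0,0,0],[0,0,0],[0,0,0],[0,0,0]],"fingers":[-1,-1,-1,-1]}' >/dev/null && python3 ok.py &&
python3 -m crank '{"linear":[[0,0,-0.002],[0,0,-0.004],[0,0,-0.005],[0,0,-0.005]],"delta_rot":[[0,0,0],[0,0,0],[0,0,0],[0,0,0]],"fingers":[-1,-1,-1,-1]}' >/dev/null && python3 ok.py
```

```text
z 0.0654 Fz 4.8
z 0.0642 Fz 5.3
z 0.0630 Fz 5.3
z 0.0617 Fz 6.0
z 0.0604 Fz 4.8
z 0.0592 Fz 4.9
```

```bash
python3 -m crank '{"linear":[[0,0,-0.002],[0,0,-0.004],[0,0,-0.005],[0,0,-0.005]],"delta_rot":[[0,0,0],[0,0,0],[0,0,0],[0,0,0]],"fingers":[-1,-1,-1,-1]}' >/dev/null && python3 ok.py &&
python3 -m crank '{"linear":[[0,0,-0.002],[0,0,-0.004],[0,0,-0.005],[0,0,-0.005]],"delta_rot":[[0,0,0],[0,0,0],[0,0,0],[0,0,0]],"fingers":[-1,-1,-1,-1]}' >/dev/null && python3 ok.py &&
python3 -m crank '{"linear":[[0,0,-0.002],[0,0,-0.004],[0,0,-0.005],[0,0,-0.005]],"delta_rot":[[0,0,0],[0,0,0],[0,0,0],[0,0,0]],"fingers":[-1,-1,-1,-1]}' >/dev/null && python3 ok.py &&
python3 -m crank '{"linear":[[0,0,-0.002],[0,0,-0.004],[0,0,-0.005],[0,0,-0.005]],"delta_rot":[[0,0,0],[0,0,0],[0,0,0],[0,0,0]],"fingers":[-1,-1,-1,-1]}' >/dev/null && python3 ok.py &&
python3 -m crank '{"linear":[[0,0,-0.002],[0,0,-0.004],[0,0,-0.005],[0,0,-0.005]],"delta_rot":[[0,0,0],[0,0,0],[0,0,0],[0,0,0]],"fingers":[-1,-1,-1,-1]}' >/dev/null && python3 ok.py &&
python3 -m crank '{"linear":[[0,0,-0.002],[0,0,-0.004],[0,0,-0.005],[0,0,-0.005]],"delta_rot":[[0,0,0],[0,0,0],[0,0,0],[0,0,0]],"fingers":[-1,-1,-1,-1]}' >/dev/null && python3 ok.py &&
python3 -m crank '{"linear":[[0,0,-0.002],[0,0,-0.004],[0,0,-0.005],[0,0,-0.005]],"delta_rot":[[0,0,0],[0,0,0],[0,0,0],[0,0,0]],"fingers":[-1,-1,-1,-1]}' >/dev/null && python3 ok.py &&
python3 -m crank '{"linear":[[0,0,-0.002],[0,0,-0.004],[0,0,-0.005],[0,0,-0.005]],"delta_rot":[[0,0,0],[0,0,0],[0,0,0],[0,0,0]],"fingers":[-1,-1,-1,-1]}' >/dev/null && python3 ok.py
```

```text
z 0.0579 Fz 5.3
z 0.0567 Fz 4.9
z 0.0555 Fz 5.1
z 0.0542 Fz 5.5
z 0.0530 Fz 5.2
z 0.0517 Fz 4.9
z 0.0507 Fz 8.8
```

The stop was felt after about 33 mm of travel. Next, 0.5 mm steps up to 15 N.

```bash
python3 -m crank '{"linear":[[0,0,-0.001],[0,0,-0.002],[0,0,-0.002]],"delta_rot":[[0,0,0],[0,0,0],[0,0,0]],"fingers":[-1,-1,-1]}'
```

```text
clock: 11.1
position: [0.5698, 0.1242, 0.0503]
tool_rot: [3.141, -0.0, 1.741]
force: [-1.8, -1.3, 13.1]
grip_width: 0.0001
finger_force: 6.3
```

```bash
python3 -m crank '{"linear":[[0,0,-0.001],[0,0,-0.001],[0,0,-0.001]],"delta_rot":[[0,0,0],[0,0,0],[0,0,0]],"fingers":[-1,-1,-1]}'
python3 -m crank '{"linear":[[0,0,0],[0,0,0],[0,0,0]],"delta_rot":[[0,0,0],[0,0,0],[0,0,0]],"fingers":[-1,-1,-1]}'
```

```text
clock: 11.4
position: [0.5699, 0.1242, 0.0501]
tool_rot: [3.141, -0.0, 1.741]
force: [-3.0, -2.9, 13.1]
grip_width: 0.0002
finger_force: 7.0
clock: 11.7
position: [0.5699, 0.1242, 0.0502]
tool_rot: [3.141, -0.0, 1.741]
force: [-2.4, -1.8, 13.8]
grip_width: 0.0004
finger_force: 7.0
```

```bash
python3 -m crank '{"linear":[[0,0,-0.001],[0,0,-0.001],[0,0,-0.001],[0,0,-0.001],[0,0,-0.001]],"delta_rot":[[0,0,0],[0,0,0],[0,0,0],[0,0,0],[0,0,0]],"fingers":[-1,-1,-1,-1,-1]}'
python3 -m crank '{"linear":[[0,0,0],[0,0,0],[0,0,0],[0,0,0]],"delta_rot":[[0,0,0],[0,0,0],[0,0,0],[0,0,0]],"fingers":[-1,-1,-1,-1]}'
```

```text
clock: 12.2
position: [0.5699, 0.1242, 0.0499]
tool_rot: [3.141, -0.0, 1.741]
force: [-2.4, -2.6, 14.6]
grip_width: -0.0
finger_force: 7.1
clock: 12.6
position: [0.5699, 0.1243, 0.0499]
tool_rot: [3.141, -0.0, 1.741]
force: [-2.2, -1.6, 13.8]
grip_width: -0.0001
finger_force: 7.1
```

```bash
python3 -m crank '{"linear":[[0,0,-0.001],[0,0,-0.001],[0,0,-0.001],[0,0,-0.001],[0,0,-0.001]],"delta_rot":[[0,0,0],[0,0,0],[0,0,0],[0,0,0],[0,0,0]],"fingers":[-1,-1,-1,-1,-1]}'
python3 -m crank '{"linear":[[0,0,0],[0,0,0],[0,0,0],[0,0,0],[0,0,0]],"delta_rot":[[0,0,0],[0,0,0],[0,0,0],[0,0,0],[0,0,0]],"fingers":[-1,-1,-1,-1,-1]}'
```

```text
clock: 13.1
position: [0.5699, 0.1243, 0.0497]
tool_rot: [3.141, -0.0, 1.741]
force: [-2.6, -1.7, 15.7]
grip_width: 0.0001
finger_force: 7.5
clock: 13.6
position: [0.5699, 0.1243, 0.0497]
tool_rot: [3.141, -0.0, 1.741]
force: [-1.2, -3.1, 15.6]
grip_width: 0.0
finger_force: 7.5
```

About 15.6 N held on the stop. Now raise the tool and look at the module.

```bash
python3 -m crank '{"linear":[[0,0,0.1],[0,0,0.3],[0,0,0.5],[0,0,0.68],[0,0,0.68]],"delta_rot":[[0,0,0],[0,0,0],[0,0,0],[0,0,0],[0,0,0]],"fingers":[-1,-1,1,1,1]}'
python3 - <<'E'
from h import *
S,T=grab_frame('scene'),grab_frame('top')
a=cv2.resize(S['image'][200:350,250:430],(400,333)); b=cv2.resize(T['image'][170:270,110:260],(400,267))
cv2.imwrite('pics/raised.png',np.vstack([a,b])[:,:,::-1])
a,_=blobs(T['image'],(95,120,90),(125,255,255),(120,210,160,255));b,_=blobs(S['image'],(95,120,90),(125,255,255),(360,260,410,312))
print(a,b,cross(T,a[0],S,b[0]))
for z in(.11,.115,.12,.125):print(onplane(T,a[0],z).round(4))
E
```

```text
clock: 14.1
position: [0.5716, 0.1251, 0.2248]
tool_rot: [3.133, -0.001, 1.741]
force: [-0.2, 0.9, 0.2]
grip_width: 0.0432
finger_force: 0.0
((132.89706420898438, 235.66177368164062), (13.3768892288208, 4.287464618682861), 59.03623962402344) ((385.86004638671875, 289.5199890136719), (15.600000381469727, 19.0), 36.869895935058594) (array([0.53470638, 0.30312689, 0.11573167]), np.float64(0.013018013932684125))
[0.5306 0.3099 0.11  ]
[0.5304 0.3084 0.115 ]
[0.5302 0.3068 0.12  ]
[0.53   0.3053 0.125 ]
```

View pics/raised.png

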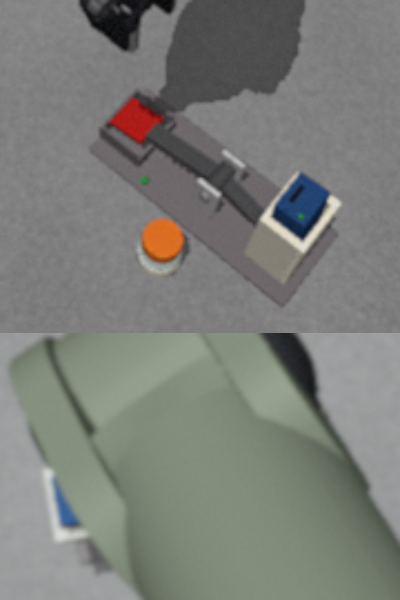

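The module is proud of the collar and upright (scene crop (302,205)), and the pad has stayed down. I'll go above the module with the fingers open.

```bash
python3 -m crank '{"linear":[[-0.124,0.71,0],[-0.124,0.71,0],[-0.124,0.71,0],[-0.124,0.71,0],[-0.124,0.71,0]],"delta_rot":[[0,0,0],[0,0,0],[0,0,0],[0,0,0],[0,0,0]],"fingers":[1,1,1,1,1]}'
python3 -m crank '{"linear":[[0,0,-0.1],[0,0,-0.2],[0,0,-0.3],[0,0,-0.3]],"delta_rot":[[0,0,0],[0,0,0],[0,0,0],[0,0,0]],"fingers":[1,1,1,1]}'
python3 - <<'E'
from h import *
S=grab_frame('scene')
cv2.imwrite('pics/overmod.png',cv2.resize(S['image'][220:350,310:440],(600,600))[:,:,::-1]);print(observe()['position'])
E
```

```text
clock: 14.7
position: [0.5358, 0.3065, 0.2173]
tool_rot: [-3.139, -0.002, 1.747]
force: [0.7, -0.6, -0.7]
grip_width: 0.0854
finger_force: 0.0
clock: 15.1
position: [0.5367, 0.2999, 0.1399]
tool_rot: [-3.135, 0.002, 1.741]
force: [-0.1, -1.0, 0.3]
grip_width: 0.0854
finger_force: 0.0
[0.53758328 0.30063307 0.14206618]
```

View pics/overmod.png

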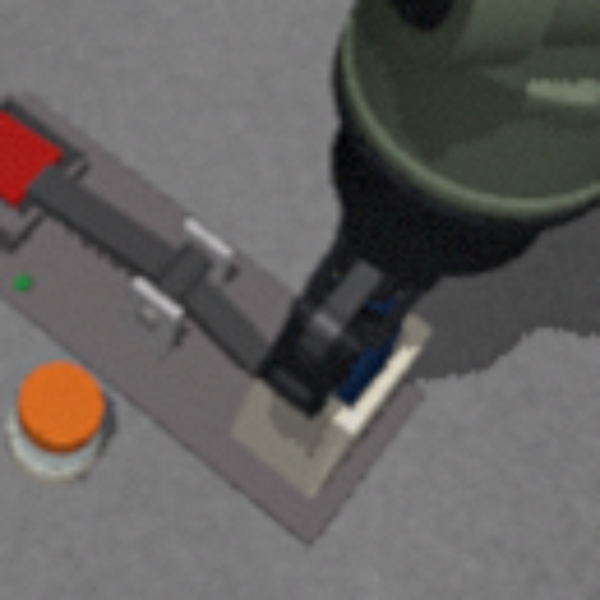

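The fingers straddle the module, with the near finger on its +x side. I'll descend to just above the collar, then grip.

```bash
python3 -m crank '{"linear":[[0,0,-0.03],[0,0,-0.06],[0,0,-0.09],[0,0,-0.12],[0,0,-0.12]],"delta_rot":[[0,0,0],[0,0,0],[0,0,0],[0,0,0],[0,0,0]],"fingers":[1,1,1,1,1]}'
python3 -m crank '{"linear":[[0,0,0],[0,0,0],[0,0,0]],"delta_rot":[[0,0,0],[0,0,0],[0,0,0]],"fingers":[1,1,1]}'
```

```text
clock: 15.65
position: [0.5382, 0.3012, 0.113]
tool_rot: [-3.14, 0.001, 1.741]
force: [-0.5, 0.3, 0.1]
grip_width: 0.0857
finger_force: 0.0
clock: 15.95
position: [0.5388, 0.3016, 0.1144]
tool_rot: [3.141, -0.0, 1.741]
force: [0.1, 0.2, 0.7]
grip_width: 0.0856
finger_force: 0.0
```

```bash
python3 -m crank '{"linear":[[0,0,0],[0,0,0],[0,0,0],[0,0,0],[0,0,0]],"delta_rot":[[0,0,0],[0,0,0],[0,0,0],[0,0,0],[0,0,0]],"fingers":[0.2,0.1,0,-0.2,-1]}' 40
python3 -m crank '{"linear":[[0,0,0],[0,0,0],[0,0,0],[0,0,0],[0,0,0]],"delta_rot":[[0,0,0],[0,0,0],[0,0,0],[0,0,0],[0,0,0]],"fingers":[-1,-1,-1,-1,-1]}' 40
```

```text
clock: 16.45
position: [0.5387, 0.3015, 0.1141]
tool_rot: [3.141, -0.0, 1.741]
force: [-0.2, 0.1, 2.4]
grip_width: 0.0396
finger_force: 45.4
clock: 16.95
position: [0.5387, 0.3015, 0.1141]
tool_rot: [3.142, -0.0, 1.741]
force: [-0.2, 0.1, 2.0]
grip_width: 0.0388
finger_force: 45.5
```

```bash
python3 -m crank '{"linear":[[0,0,0.02],[0,0,0.05],[0,0,0.08],[0,0,0.11],[0,0,0.14]],"delta_rot":[[0,0,0],[0,0,0],[0,0,0],[0,0,0],[0,0,0]],"fingers":[-1,-1,-1,-1,-1]}' 60
python3 -m crank '{"linear":[[0,0,0.08],[0,0,0.16],[0,0,0.24],[0,0,0.32],[0,0,0.4]],"delta_rot":[[0,0,0],[0,0,0],[0,0,0],[0,0,0],[0,0,0]],"fingers":[-1,-1,-1,-1,-1]}'
python3 - <<'E'
from h import *
S=grab_frame('scene')
cv2.imwrite('pics/lift.png',cv2.resize(S['image'][130:350,130:440],(800,568))[:,:,::-1]);print(observe()['position'],observe()['force'],observe()['grip_width'])
E
```

```text
clock: 17.45
position: [0.5387, 0.3014, 0.1499]
tool_rot: [3.141, -0.0, 1.741]
force: [0.4, 0.3, -2.1]
grip_width: 0.0391
finger_force: 65.0
clock: 17.95
position: [0.5385, 0.3014, 0.2504]
tool_rot: [3.141, -0.0, 1.741]
force: [0.4, 0.5, -2.7]
grip_width: 0.0385
finger_force: 65.0
[0.53938389 0.30217523 0.2536178 ] [1.45194515 0.26795686 1.75955681] 0.03891591293226166
```

View pics/lift.png

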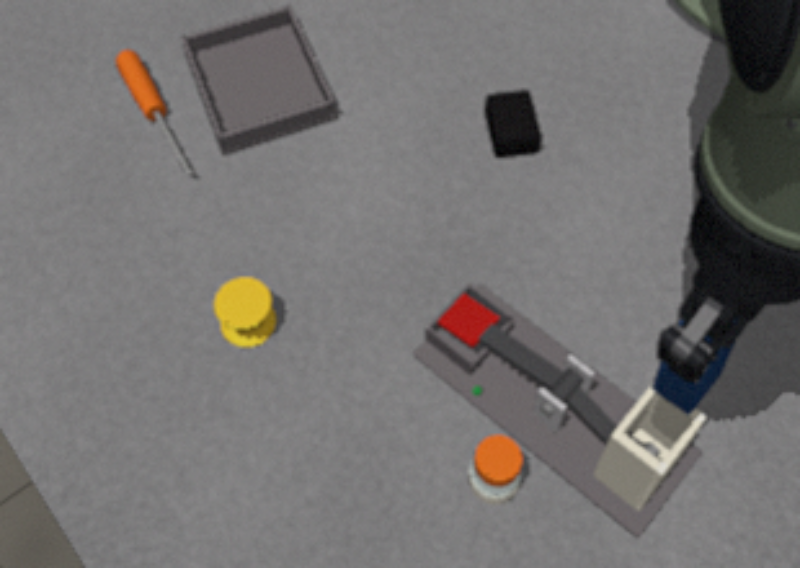

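The module is out and upright in the grip, with the jar, spool, adapter and screwdriver undisturbed. I'll carry it to the tray, about (0.548, -0.217), turning -30° to line up.

```bash
python3 -m crank '{"linear":[[0,-0.15,0],[0,-0.33,0],[0,-0.53,0],[0,-0.73,0],[0,-0.93,0]],"delta_rot":[[0,0,-0.1],[0,0,-0.2],[0,0,-0.3],[0,0,-0.4],[0,0,-0.5]],"fingers":[-1,-1,-1,-1,-1]}'
python3 -m crank '{"linear":[[0,-0.2,0],[0.01,-0.4,0],[0.03,-0.6,0],[0.03,-0.8,0],[0.036,-0.93,0]],"delta_rot":[[0,0,-0.1],[0,0,-0.2],[0,0,-0.3],[0,0,-0.4],[0,0,-0.5]],"fingers":[-1,-1,-1,-1,-1]}'
python3 -m crank '{"linear":[[0,-0.1,0],[0,-0.22,0],[0,-0.22,0],[0,-0.22,0]],"delta_rot":[[0,0,0],[0,0,0],[0,0,0],[0,0,0]],"fingers":[-1,-1,-1,-1]}'
python3 - <<'E'
from h import *
S=grab_frame('scene')
cv2.imwrite('pics/tray.png',cv2.resize(S['image'][90:240,140:340],(800,600))[:,:,::-1]);print(observe()['position'],observe()['qpos'],observe()['grip_width'])
E
```

```text
clock: 18.5
position: [0.5382, 0.067, 0.2493]
tool_rot: [3.141, 0.0, 1.477]
force: [0.8, -0.0, -2.3]
grip_width: 0.0387
finger_force: 65.1
clock: 19.0
position: [0.5468, -0.1675, 0.2491]
tool_rot: [3.141, 0.001, 1.212]
force: [0.9, 0.1, -1.2]
grip_width: 0.039
finger_force: 65.1
clock: 19.4
position: [0.5474, -0.2187, 0.2489]
tool_rot: [-3.141, -0.0, 1.216]
force: [0.8, 0.2, -1.9]
grip_width: 0.0387
finger_force: 65.1
[ 0.54756613 -0.21790765  0.24899348] [ 0.49912264  0.47779915 -0.31116958  1.68506454  0.16694336  1.00514526
 -0.22239677] 0.03885098752792383
```

View pics/tray.png

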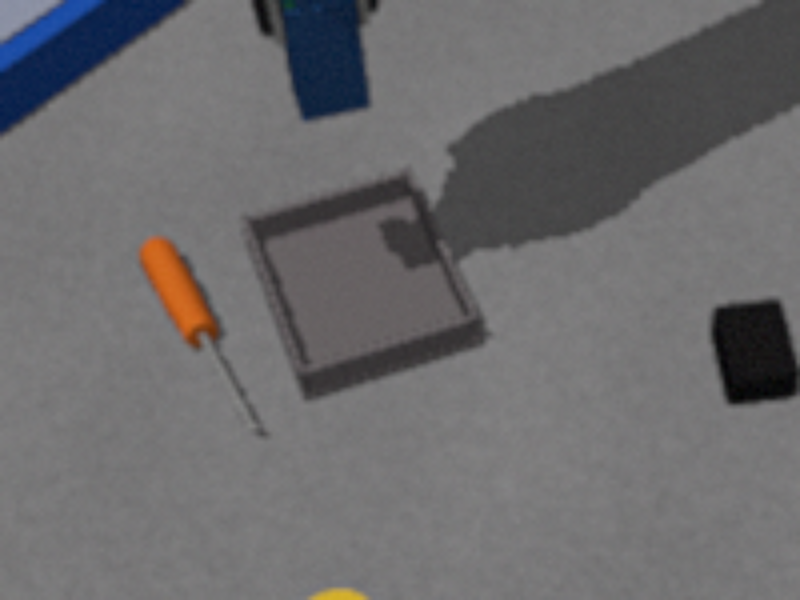

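The module hangs upright over the tray (bottom edge (304,118)-(370,104) in the crop), and the tray rim corners are (246,217), (408,172), (486,322), (303,372). Checking these in world coordinates:

```bash
python3 - <<'E'
from h import *
S=grab_frame('scene')
c=[onplane(S,(u/4+140,v/4+90),.03) for u,v in((246,217),(408,172),(486,322),(303,372))]
print(np.round(c,3),np.mean(c,0))
for u,v in((304,118),(370,104)):print(onplane(S,(u/4+140,v/4+90),.18).round(4))
E
```

```text
[[ 0.586 -0.301  0.03 ]
 [ 0.479 -0.265  0.03 ]
 [ 0.515 -0.129  0.03 ]
 [ 0.626 -0.17   0.03 ]] [ 0.55143259 -0.21622557  0.03      ]
[ 0.5706 -0.2127  0.18  ]
[ 0.5353 -0.1981  0.18  ]
```

The tray centre is (0.55, -0.217), so the module is on target. Lowering.

```bash
python3 -m crank '{"linear":[[0,0,-0.1],[0,0,-0.22],[0,0,-0.34],[0,0,-0.46],[0,0,-0.54]],"delta_rot":[[0,0,0],[0,0,0],[0,0,0],[0,0,0],[0,0,0]],"fingers":[-1,-1,-1,-1,-1]}'
python3 -m crank '{"linear":[[0,0,-0.02],[0,0,-0.04],[0,0,-0.06],[0,0,-0.08],[0,0,-0.08]],"delta_rot":[[0,0,0],[0,0,0],[0,0,0],[0,0,0],[0,0,0]],"fingers":[-1,-1,-1,-1,-1]}'
cat > ok2.py <<'E'
from h import *
import sys
s=observe();print('z %.4f Fz %.1f'%(s['position'][2],s['force'][2]));sys.exit(int(s['force'][2]>2.5))
E
python3 ok2.py
python3 -m crank '{"linear":[[0,0,-0.004],[0,0,-0.008],[0,0,-0.008]],"delta_rot":[[0,0,0],[0,0,0],[0,0,0]],"fingers":[-1,-1,-1]}' >/dev/null; python3 ok2.py &&
python3 -m crank '{"linear":[[0,0,-0.004],[0,0,-0.008],[0,0,-0.008]],"delta_rot":[[0,0,0],[0,0,0],[0,0,0]],"fingers":[-1,-1,-1]}' >/dev/null; python3 ok2.py &&
python3 -m crank '{"linear":[[0,0,-0.004],[0,0,-0.008],[0,0,-0.008]],"delta_rot":[[0,0,0],[0,0,0],[0,0,0]],"fingers":[-1,-1,-1]}' >/dev/null; python3 ok2.py &&
python3 -m crank '{"linear":[[0,0,-0.004],[0,0,-0.008],[0,0,-0.008]],"delta_rot":[[0,0,0],[0,0,0],[0,0,0]],"fingers":[-1,-1,-1]}' >/dev/null; python3 ok2.py
```

```text
clock: 20.0
position: [0.5472, -0.2171, 0.1123]
tool_rot: [-3.14, -0.0, 1.219]
force: [0.5, 0.5, -1.9]
grip_width: 0.0389
finger_force: 65.1
clock: 20.5
position: [0.5476, -0.2185, 0.094]
tool_rot: [-3.142, 0.0, 1.217]
force: [0.2, -0.3, -2.4]
grip_width: 0.0386
finger_force: 65.0
z 0.0940 Fz -2.4
z 0.0921 Fz -2.6
z 0.0899 Fz -2.1
z 0.0879 Fz -2.2
z 0.0859 Fz -2.8
```

```bash
python3 -m crank '{"linear":[[0,0,-0.005],[0,0,-0.01],[0,0,-0.016],[0,0,-0.016]],"delta_rot":[[0,0,0],[0,0,0],[0,0,0],[0,0,0]],"fingers":[-1,-1,-1,-1]}' >/dev/null; python3 ok2.py &&
python3 -m crank '{"linear":[[0,0,-0.003],[0,0,-0.006],[0,0,-0.008],[0,0,-0.008]],"delta_rot":[[0,0,0],[0,0,0],[0,0,0],[0,0,0]],"fingers":[-1,-1,-1,-1]}' >/dev/null; python3 ok2.py &&
python3 -m crank '{"linear":[[0,0,-0.003],[0,0,-0.005],[0,0,-0.005]],"delta_rot":[[0,0,0],[0,0,0],[0,0,0]],"fingers":[-1,-1,-1]}' >/dev/null && python3 ok2.py &&
python3 -m crank '{"linear":[[0,0,-0.003],[0,0,-0.005],[0,0,-0.005]],"delta_rot":[[0,0,0],[0,0,0],[0,0,0]],"fingers":[-1,-1,-1]}' >/dev/null && python3 ok2.py &&
python3 -m crank '{"linear":[[0,0,-0.003],[0,0,-0.005],[0,0,-0.005]],"delta_rot":[[0,0,0],[0,0,0],[0,0,0]],"fingers":[-1,-1,-1]}' >/dev/null && python3 ok2.py &&
python3 -m crank '{"linear":[[0,0,-0.003],[0,0,-0.005],[0,0,-0.005]],"delta_rot":[[0,0,0],[0,0,0],[0,0,0]],"fingers":[-1,-1,-1]}' >/dev/null && python3 ok2.py &&
python3 -m crank '{"linear":[[0,0,-0.003],[0,0,-0.005],[0,0,-0.005]],"delta_rot":[[0,0,0],[0,0,0],[0,0,0]],"fingers":[-1,-1,-1]}' >/dev/null && python3 ok2.py &&
python3 -m crank '{"linear":[[0,0,-0.003],[0,0,-0.005],[0,0,-0.005]],"delta_rot":[[0,0,0],[0,0,0],[0,0,0]],"fingers":[-1,-1,-1]}' >/dev/null && python3 ok2.py &&
python3 -m crank '{"linear":[[0,0,-0.003],[0,0,-0.005],[0,0,-0.005]],"delta_rot":[[0,0,0],[0,0,0],[0,0,0]],"fingers":[-1,-1,-1]}' >/dev/null && python3 ok2.py
```

```text
z 0.0818 Fz -1.8
z 0.0800 Fz -2.2
z 0.0787 Fz -1.2
z 0.0775 Fz -1.6
z 0.0762 Fz -2.4
z 0.0752 Fz 3.5
```

It touched the tray floor at about 6 N. Release.

```bash
python3 -m crank '{"linear":[[0,0,0],[0,0,0],[0,0,0],[0,0,0],[0,0,0]],"delta_rot":[[0,0,0],[0,0,0],[0,0,0],[0,0,0],[0,0,0]],"fingers":[0,0.3,0.7,1,1]}' 20
python3 -m crank '{"linear":[[0,0,0],[0,0,0],[0,0,0.02],[0,0,0.06],[0,0,0.1]],"delta_rot":[[0,0,0],[0,0,0],[0,0,0],[0,0,0],[0,0,0]],"fingers":[1,1,1,1,1]}'
python3 -m crank '{"linear":[[0,0,0.15],[0,0,0.3],[0,0,0.45],[0,0,0.6],[0,0,0.6]],"delta_rot":[[0,0,0],[0,0,0],[0,0,0],[0,0,0],[0,0,0]],"fingers":[1,1,1,1,1]}'
python3 -m crank '{"linear":[[0,0.2,0],[0,0.4,0],[0,0.6,0],[0,0.6,0],[0,0.6,0]],"delta_rot":[[0,0,0],[0,0,0],[0,0,0],[0,0,0],[0,0,0]],"fingers":[1,1,1,1,1]}'
python3 - <<'E'
from h import *
S=grab_frame('scene')
cv2.imwrite('pics/end.png',cv2.resize(S['image'][90:350,140:440],(600,520))[:,:,::-1])
E
```

```text
clock: 24.2
position: [0.5476, -0.2185, 0.075]
tool_rot: [-3.142, 0.0, 1.217]
force: [0.5, 0.7, 0.5]
grip_width: 0.0853
finger_force: 0.0
clock: 24.7
position: [0.5477, -0.2186, 0.101]
tool_rot: [3.141, -0.0, 1.217]
force: [0.3, 0.3, 0.2]
grip_width: 0.0855
finger_force: 0.0
clock: 25.2
position: [0.5494, -0.219, 0.2559]
tool_rot: [3.134, -0.0, 1.217]
force: [-0.1, -0.3, -0.1]
grip_width: 0.0853
finger_force: 0.0
clock: 25.7
position: [0.5476, -0.0675, 0.2505]
tool_rot: [3.141, 0.0, 1.22]
force: [-0.3, 0.4, 0.2]
grip_width: 0.0854
finger_force: 0.0
```

View pics/end.png

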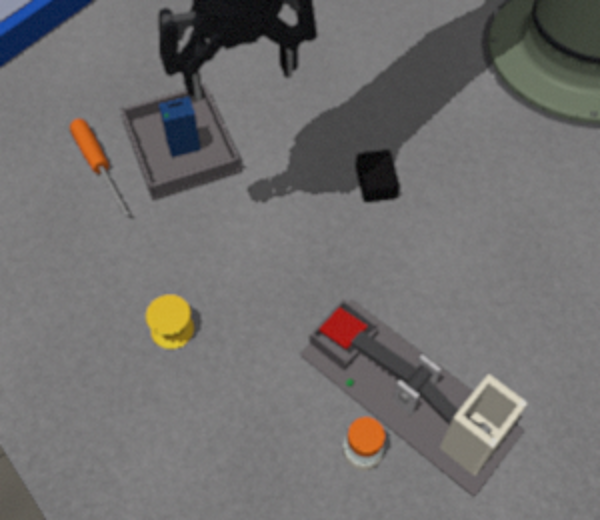

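The module stands upright in the middle of the tray (crop (180,130)), the gripper is clear, and the other things have not moved.

```bash
python3 -c "
from workcell import bot
print(bot.job_done())"
```

```text
the job is handed in; nothing more can be done
None
```

The job is handed in at about 26 s on the clock, with no verdict shown: I held about 15 N on the pad's stop, drew the module out, and left it upright near the tray's centre with the other things where they were.

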